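# Seat the press plate over the hidden pin of a slide press and hold it down

## Task

Pick up the long press plate by its grip bar, set it between the rails of the slide press and slide it along them until it drops over the hidden locating pin and lies flat on the bed. Then press it down until the sprung bed is fully down, and finish while still holding it pressed there: do not let go. Leave the other things on the bench where they are.

Things in the scene. Friction and masses are not known exactly. Their poses are not given: they have to be found in the camera images.
- press: Slide press: grey frame 190 (x) x 104 (y) mm, 45 mm high, fixed to the bench, origin at the centre of its underside, z up. Two guide rails run along x on its long sides: inner faces 60 mm apart, 15 mm above the raised bed, flared in the top 5 mm to 70 mm apart. The bed lies between them; the ends are open.
- bed_mid (a point): Middle of the upper face of the press's sprung steel bed (170 x 58 mm), 30 mm above the bench when up; axes as the press. On its centre line (y = 0) stands a fixed steel pin, 10 mm across, coned top, 7 mm above the raised bed, anywhere from 18 mm before to 18 mm beyond the middle along x. The pin's place is not reported; the plate hides it once over it.
- bed (a joint): how far the sprung bed is pushed down, in m: 0 up, 0.005 at its stop. It starts to move at about 7 N and reaches the stop at about 14.5 N (the plate's own weight counts towards it). The pin does not move with it.
- plate_grip (a point): Centre of the press plate's black grip bar, 42 mm above the plate's underside; z up. The bar stands in the middle of the plate's top: 56 mm long (x), 18 mm wide (y), 44 mm high. The plate starts standing flat on the bench.
- plate: Press plate: aluminium, 110 (x) x 56 (y) x 20 mm, 64 mm high with its bar, 0.2 to 0.4 kg; origin at the centre of its underside. There, in the middle, is a blind socket for the pin, 13 mm (x) by 16 mm (y), 14 mm deep; it fits either way round. Off the pin the plate rides on the pin's top, up to 7 mm high and perhaps tipped; over it, it drops flat on the bed.
- dish: Bystander: closed glass dish, 60 mm across, 17 mm high. Origin at the centre of its underside.
- short_plate: Bystander: short spare press plate of bare metal, 50 x 45 x 14 mm, with a round knob (38 mm high in all); not the one to use. Origin at the centre of its underside.
- tube_rack: Bystander: white tube rack 60 x 190 mm, 81 mm high with its capped tubes. Origin at the centre of its underside.
- reagent: Bystander: brown bottle, 68 mm across, 120 mm high. Origin at the centre of its underside.
- beaker: Bystander: glass beaker, 76 mm across, 90 mm high. Origin at the centre of its underside.
- slide_box: Bystander: flat slide box 92 x 102 mm, 34 mm high. Origin at the centre of its underside.
- pipette: Bystander: hand pipette lying on two feet, about 270 mm long along its x axis, 24 mm high. Origin at the centre of its underside.
Mind the look-alikes: they are no part of the job. Leave any blue look-alike of the plate alone.

How it is judged (in metres and radians):
On the way, in this order (a step that is already met when the one before it is completed fails the run):
1. the plate is lifted clear of the bench, held upright (height (world z) of plate_grip above 0.075 m and angle between plate_grip's own z axis and vertical below 0.5 rad and contact force between the fingers and plate above 1 N), for 0.1 s.
2. the plate has dropped over the pin and lies flat on the bed between the rails (z of plate_grip in the frame of bed_mid between 0.039 and 0.0438 m and angle between plate_grip's own z axis and vertical below 0.04 rad and x of plate_grip in the frame of bed_mid between -0.024 and 0.024 m and y of plate_grip in the frame of bed_mid between -0.005 and 0.005 m and angle between the x axis of plate_grip and the x axis of bed_mid, either way round below 0.08 rad), for 0.2 s.
At the end, for the whole second after the job is handed in: The plate lies flat on the bed over the pin (within 1.8 mm of flush, tilted less than 0.04 rad, within 24 mm of the bed's middle along the rails and 5 mm across), the fingers are still on it, and the bed is at least 4 of its 5 mm down, at rest (all of step 2 and value of joint bed above 0.004 m and contact force between the fingers and plate above 1 N and linear speed of plate below 0.02 m/s); the arm keeps its last pose, push and grip.
It fails at once if a bystander is moved more than 20 mm (distance of any of dish, short_plate, tube_rack, reagent, beaker, slide_box, pipette from where it was at the start of the episode above 0.02 m).
It also fails if it takes over 64 s, if anything falls off the work surface, if the arm or the gripper's body presses on something with over 40 N, if the wrist force passes 120 N, or if a joint passes its speed limit or range.

## Robot

A 6-joint arm with a two-finger parallel gripper is mounted at the origin on the work surface. World frame = base frame: x ahead of the robot, y to its left, z up, the work surface at z = 0. Lengths are in mm, angles in rad, forces in N, time in s.
With the tool pointing down it reaches from about 300 to 950 mm from the base axis. Payload 3.1 kg.
Tool frame: the origin (TCP) lies midway between the tips of the shut fingers; the grasp point (between the pads) lies 19 mm behind it; x points along the fingers, y is the direction in which the jaws open and shut, and the axes are right-handed (so a half turn about x gives the same grasp; the last joint's range is limited). The gripper opens to 85 mm and grips with 20 to 120 N. Pads are 22 mm wide; open, the fingers measure 114 mm over their backs; the gripper's body (76 mm by 85 mm) begins 54 mm behind the grasp point. The pads swing forward as they close: fully open they stand 13 mm farther back than shut.
Start: joints at [-1.194, 0.308, 1.634, -0, 1.2, -0.07], TCP at [270.027, -563.665, 231.272] pointing down, gripper open.
Joint ranges: [-3.06, 3.06], [-0.79, 1.96], [0.05, 2.63], [-1.19, 4.34], [0.05, 2.64], [-2.94, 2.94]. Speed limits (rad/s): [2.79, 2.79, 3.14, 3.14, 3.14, 3.14].

## Interface

Orientations are given as a unit quaternion [x, y, z, w].
In Python, from workcell import env, viewer, nets gives the robot as it stands.
- The arm moves only by the tool arm_command, never from a script. Its argument "targets" is a list that holds one entry, the list of rows, each a list of 4 numbers: the shift along the tool's x, y, z in mm, then the turn about the tool's x in degrees. A call has 1 to 10 rows; each row is the pose to reach, as a shift and turn from the pose measured when the call began, along the tool's axes at that moment; what a row does not reach only later rows make up. A row lasts 1/12 s, in which the tool goes at most 41.7 mm and 7.16 degrees, less where a joint would pass 70% of its speed; a pose out of reach is approached as far as the arm can. A call with a gripper value outside its range is refused whole. "jaw" is the finger opening in mm, from 0 to 85.4, set as the call begins (left out, the last holds). The fingers move at their own pace and stop on an object; the grip force is fixed at half the most. Time passes only in rows, so rows that repeat a pose let the fingers close. It gives the time, the measured TCP pose, the force and the opening at its end, in the units of the state.
- env.read_state(): the state, without advancing time (a new reading comes with each control period).
- viewer.get_image(name): name is "side" or "top" or "wrist"; returns a dict with "image" (420x560x3 uint8, red, green, blue), "fx", "fy", "cx", "cy" (pixels), "rvec" (rotation vector, rad) and "tvec" (3), from world to camera coordinates, as OpenCV has them; the wrist camera has in their place "mount" (4x4, takes a point from camera to tool coordinates, whose origin is the TCP and whose axes are the tool frame's). Camera axes: x right, y down, z forward; pixel columns grow to the right and rows downward; lengths in mm; the calibration is good to about 2 mm. The wrist camera is an equidistant fisheye: a pixel r from the principal point sees the ray r / f radians off the axis. A picture is of the moment at which its call begins: read the wrist's pose just before it. There is no depth.
- env.job_done(): hands the job in, once; it reports no verdict.
Trained networks look in a picture, given as the dict that the camera call returned (one of the last four; its "shot" number tells which), for a name from the list of things; names that differ only in an ending like _2 or _b are one class to them, and where a whole thing is asked for, a point or a joint stands for the part that bears it (a point fixed in the world has none). Each returns a list of dicts, best first, with "score" (0 to 1); they miss things now and then, are a little off and sometimes report something else, mostly with a low value. They report only what shows in the picture. A call takes as long as a camera call. They do not tell look-alikes from the thing itself.
- nets.look_for(picture, target): "rect" ([left, top, width, height] in pixels, round what is visible of it).
The state is a dict: "t": time; "joint_pos": joint angles; "dq": joint speeds; "joint_efforts": joint torques, N m; "eef_pos": TCP position; "eef_rot": TCP orientation; "contact_force": force on the tool from outside, world axes, zero at the start; "ft_torque": the same for the moment, N m; "opening": opening from 0.0 (shut) to 1.0 (fully open).
Only numpy, scipy, OpenCV 4.12 (cv2) and the standard library are available. Lean on these libraries where they do the work, as an engineer would, in place of code of your own. Each camera call takes 0.05 s, during which the arm holds its last target.

## Working session

There is one attempt and no reset: what is moved stays moved. The work goes in short steps, Python scripts to look and compute and a tool call to move; the robot and the scene stay as the last step left them, time stands still between calls to the robot, and variables do not carry over. Pictures are saved under pics/ and viewed, and the job is handed in when it is done.

Besides the shell and the picture viewer there is one more tool, called after ">>>" by a JSON object that holds its "fn" and its "kwargs". arm_command: Moves the arm, as the interface text tells. Its arguments: {"type":"object","properties":{"targets":{"type":"array"},"jaw":{"type":"number"}},"required":["targets"]}

```bash
ls; mkdir -p pics
cat > h.py <<'E'
import numpy as np, cv2
from scipy.spatial.transform import Rotation as R
from workcell import env, viewer, nets
def save(p,name): cv2.imwrite('pics/'+name, p['image'][:,:,::-1])
def ray(p,u,v):
    Rm=cv2.Rodrigues(np.array(p['rvec'],float))[0]; t=np.array(p['tvec'],float).ravel()
    d=Rm.T@np.array([(u-p['cx'])/p['fx'],(v-p['cy'])/p['fy'],1.]); o=-Rm.T@t
    return o,d
def at_z(p,u,v,z):
    o,d=ray(p,u,v); return o+d*(z-o[2])/d[2]
def proj(p,X):
    return cv2.projectPoints(np.array(X,float).reshape(-1,1,3),np.array(p['rvec'],float),np.array(p['tvec'],float),np.array([[p['fx'],0,p['cx']],[0,p['fy'],p['cy']],[0,0,1]]),None)[0].reshape(-1,2)
def wray(p,s,u,v):
    a=np.array([u-p['cx'],v-p['cy']]); r=np.hypot(*a); th=r/p['fx']
    d=np.array([*(a/max(r,1e-9)*np.sin(th)),np.cos(th)]); M=np.array(p['mount'])
    Rt=R.from_quat(s['eef_rot']).as_matrix()
    return Rt@M[:3,3]+np.array(s['eef_pos']), Rt@M[:3,:3]@d
def w_z(p,s,u,v,z):
    o,d=wray(p,s,u,v); return o+d*(z-o[2])/d[2]
E
python3 - <<'E'
from h import *
s=env.read_state(); print(s)
for n in ['top','side','wrist']:
    p=viewer.get_image(n); save(p,n+'0.png')
    if n!='wrist':print(n,p['fx'],p['rvec'],p['tvec'])
    else: print(p['fx'],p['cx'],p['cy'],p['mount'])
    for k in ['press','plate','short_plate']:
        print(k,[(np.round(r['rect']).tolist(),round(r['score'],2)) for r in nets.look_for(p,k)])
E
```

```text
pics
{'t': 0.0, 'joint_pos': array([-1.19371813e+00,  3.08985872e-01,  1.63520970e+00,  3.88194253e-05,
        1.19970491e+00, -6.96916786e-02]), 'dq': array([-0.00066957, -0.00053908,  0.00144594,  0.00058452,  0.00077418,
       -0.00058237]), 'joint_efforts': array([-1.83906290e-03, -4.15258813e+01, -2.76664889e+01, -2.63527745e-04,
        1.01881858e-02, -3.42233386e-05]), 'eef_pos': array([ 269.71730292, -562.88315548,  230.04797343]), 'eef_rot': array([-0.68942579, -0.15744989,  0.68965034, -0.15583333]), 'contact_force': array([ 0.00421842,  0.71785913, -0.3158782 ]), 'ft_torque': array([-0.01938658,  0.03856955, -0.04815087]), 'opening': 0.9996391974409043}
top 486.93443531512054 [ 2.13358184 -2.18842124  0.14001838] [  12.15210708  591.99652374 1268.56489102]
press [([307.0, 205.0, 68.0, 75.0], 0.75)]
plate [([204.0, 278.0, 26.0, 42.0], 0.94), ([183.0, 214.0, 27.0, 48.0], 0.81)]
short_plate [([275.0, 260.0, 17.0, 24.0], 0.8)]
side 543.8636825246814 [ 0.60826888 -2.65372738  1.18242905] [ 504.19214979  218.18460105 1488.81985514]
press [([288.0, 193.0, 65.0, 36.0], 0.9)]
plate [([235.0, 280.0, 45.0, 25.0], 0.81), ([301.0, 281.0, 46.0, 34.0], 0.67)]
short_plate [([313.0, 241.0, 24.0, 22.0], 0.74)]
325.19226210127806 284.91789496683236 214.5238021756129 [[ 1.13435304e-03 -3.02663742e-01  9.53096728e-01 -1.44047143e+02]
 [ 9.99999337e-01  1.56088345e-04 -1.14060826e-03 -1.28050854e+00]
 [ 1.96453473e-04  9.53097390e-01  3.02663718e-01 -7.80041709e+01]
 [ 0.00000000e+00  0.00000000e+00  0.00000000e+00  1.00000000e+00]]
press []
plate []
short_plate []
```

View pics/top0.png

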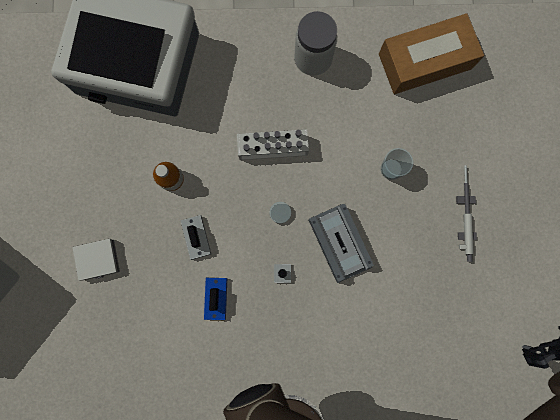

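View pics/side0.png

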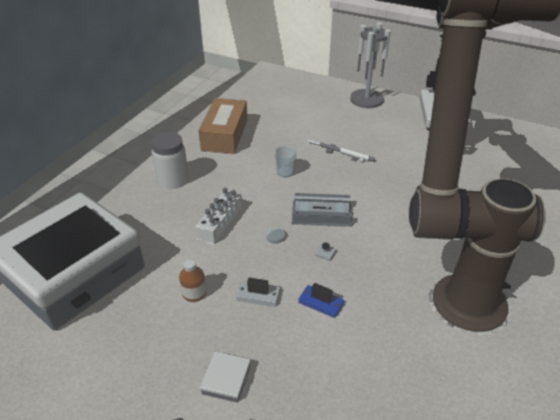

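View pics/wrist0.png

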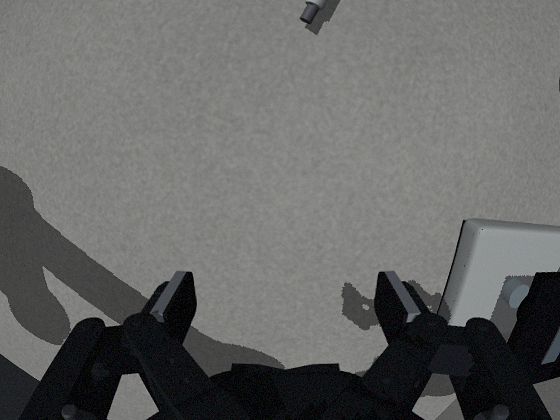

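Run:
```python
import cv2,numpy as np
a=cv2.imread('pics/top0.png')[190:340,165:385]; cv2.imwrite('pics/top0z.png',cv2.resize(a,None,fx=3.6,fy=3.6,interpolation=cv2.INTER_CUBIC))
a=cv2.imread('pics/side0.png')[180:330,215:375]; cv2.imwrite('pics/side0z.png',cv2.resize(a,None,fx=4,fy=4,interpolation=cv2.INTER_CUBIC))
```

```text
(no output)
```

View pics/top0z.png

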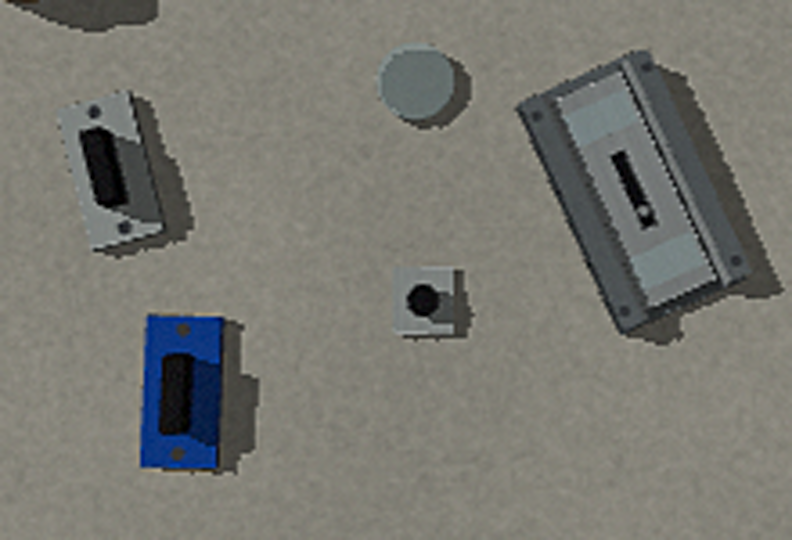

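View pics/side0z.png

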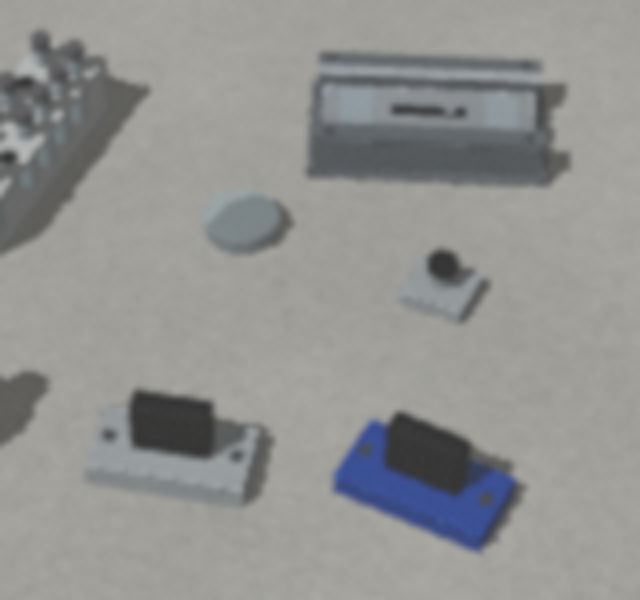

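Run:
```python
from h import *
from scipy.optimize import least_squares
p=viewer.get_image('top'); q=viewer.get_image('side')
def tz(pts): return np.array(pts,float)/3.6+[165-.36,190-.36]
def ts(pts): return np.array(pts,float)/4+[215-.37,180-.37]
def fit(obs,x0):
    def f(x):
        c,s=np.cos(x[2]),np.sin(x[2]); r=[]
        for cam,L,W,z,pts in obs:
            X=np.array([[a*L/2,b*W/2] for a,b in [(-1,-1),(-1,1),(1,1),(1,-1)]]) # 
            P=np.c_[X@np.array([[c,s],[-s,c]])+x[:2],np.full(4,z)]
            uv=proj(cam,P)
            # nearest assign
            for t in pts: r+=list((uv-t)[np.argmin(((uv-t)**2).sum(1))])
        return np.array(r)
    return least_squares(f,x0,loss='soft_l1')
obs=[(p,110,56,20,tz([(60,107),(130,92),(162,231),(96,247)])),(p,56,18,64,tz([(80,130),(103,126),(128,203),(105,208)]))]
c0=at_z(p,*tz([(112,170)])[0],20); print(c0)
r=fit(obs,[c0[0],c0[1],np.radians(10)]); print('plate',r.x,np.degrees(r.x[2]),np.round(r.fun,1))
obs=[(p,190,104,45,tz([(517,106),(643,52),(748,278),(620,328)]))]
c0=at_z(p,*tz([(632,190)])[0],45); print(c0)
r=fit(obs,[c0[0],c0[1],np.radians(26)]); print('press',r.x,np.degrees(r.x[2]),np.round(r.fun,1))
c,s=np.cos(r.x[2]),np.sin(r.x[2])
pin=at_z(p,*tz([(643,213)])[0],35); d=pin[:2]-r.x[:2]; print('pin',pin,d@[c,s],d@[-s,c])
for uv in [(632,180),(615,152),(652,228)]: 
    pin=at_z(p,*tz([uv])[0],30); d=pin[:2]-r.x[:2]; print(d@[c,s],d@[-s,c])
pl=nets.look_for(q,'plate'); print([x['rect'] for x in pl])
print('side plate bar top', proj(q,[[*c0[:2],45]]))
s=env.read_state(); print(R.from_quat(s['eef_rot']).as_matrix())
```

```text
[528.51539301 234.66020684  20.        ]
plate [5.28512774e+02 2.33725145e+02 2.44133718e-01] 13.987831698186904 [-0.3  0.7  0.4 -0.6  1.6  0.  -0.3  1.2  0.3  0.5  0.6 -0.2 -1.  -0.9
 -1.4 -0.4]
[ 502.32879387 -150.79539786   45.        ]
press [ 5.01882764e+02 -1.50533958e+02  3.86984575e-01] 22.17258288862394 [-0.7 -1.4 -0.2 -1.9  0.7  0.9  0.2  3.1]
pin [ 485.70015524 -159.47546165   35.        ] -18.360428075622973 -2.173011387037576
7.130845742247449 -5.5067337717649405
31.18482219596531 -2.539765311493316
-31.175273657448347 -4.359252591390374
[[235.1, 279.2, 44.0, 27.5], [299.4, 283.3, 45.4, 31.6], [264.7, 226.1, 20.9, 17.7]]
side plate bar top [[322.13124347 204.13993372]]
[[ 5.21174557e-05  4.32032679e-01 -9.01857950e-01]
 [-1.06887555e-04 -9.01857943e-01 -4.32032682e-01]
 [-9.99999993e-01  1.18913836e-04 -8.23624584e-07]]
```

```bash
cat >> h.py <<'E'
def delta(target,jawdeg=None):
    s=env.read_state(); Rm=R.from_quat(s['eef_rot']).as_matrix()
    d=Rm.T@(np.array(target,float)-s['eef_pos']); y=Rm[:,1]; cur=np.degrees(np.arctan2(y[1],y[0]))
    print('t',round(s['t'],2),'pos',np.round(s['eef_pos'],1),'jaw',round(cur,2),'F',np.round(s['contact_force'],1),'op',round(s['opening'],3),'tool down',np.round(Rm[:,0],4))
    print('shift',np.round(d,1),'turn', None if jawdeg is None else round(-((jawdeg-cur+180)%360-180),2))
E
python3 - <<'E'
from h import *
delta([480,-165,230],-67.8)
E
```

```text
t 0.75 pos [ 270.  -563.7  231.3] jaw -64.4 F [-0.3 -0.3 -0. ] op 0.999 tool down [ 1.e-04 -1.e-04 -1.e+00]
shift [   1.3 -268.8 -361.6] turn 3.4
```

>>> {"fn": "arm_command", "kwargs": {"targets": [[[0, -10, -14, 0.5], [0, -32, -43, 1], [0, -55, -74, 1.5], [0, -79, -106, 2], [0, -103, -138, 2.5], [0, -127, -170, 3], [0, -151, -202, 3.4], [0, -175, -234, 3.4], [0, -199, -266, 3.4], [0, -223, -298, 3.4]]]}}

```text
t: 1.58
eef_pos: [443.0, -232.1, 231.7]
eef_rot: [0.694, 0.136, -0.694, 0.136]
contact_force: [1.2, -0.1, -0.0]
opening: 1.0
```

>>> {"fn": "arm_command", "kwargs": {"targets": [[[0, -24, -32, 0], [0, -40, -52, 0], [0, -46, -60, 0], [0, -46, -60, 0], [0, -46, -60, 0]]]}}

```text
t: 2.0
eef_pos: [481.1, -167.1, 231.7]
eef_rot: [0.694, 0.136, -0.694, 0.137]
contact_force: [0.3, -0.3, -0.4]
opening: 1.001
```

Run:
```python
from h import *
delta([480,-165,230],-67.8)
p=viewer.get_image('wrist'); save(p,'w1.png')
```

```text
t 2.0 pos [ 481.1 -167.1  231.7] jaw -67.74 F [ 0.3 -0.3 -0.4] op 1.001 tool down [ 4.0e-04 -1.5e-03 -1.0e+00]
shift [ 1.7 -2.4  0.2] turn 0.06
```

View pics/w1.png

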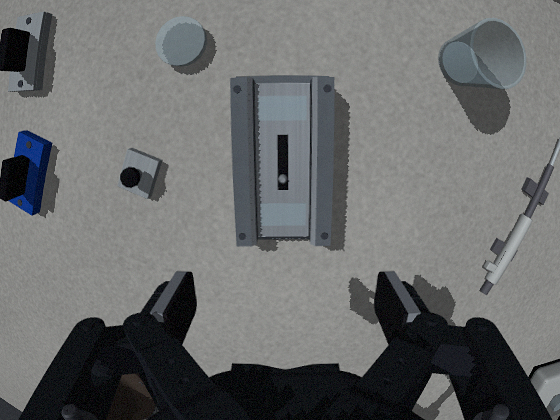

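Run:
```python
import cv2
a=cv2.imread('pics/w1.png')[65:260,220:350]; cv2.imwrite('pics/w1z.png',cv2.resize(a,None,fx=3,fy=3,interpolation=cv2.INTER_CUBIC))
```

```text
(no output)
```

View pics/w1z.png

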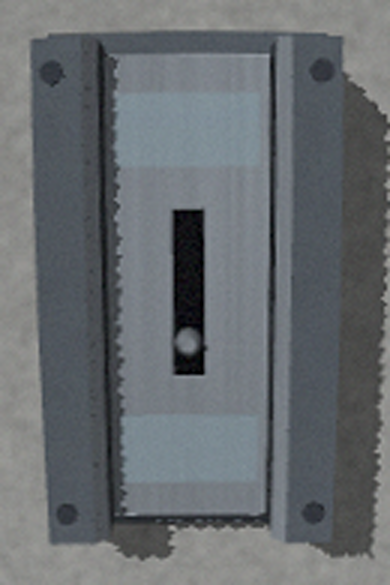

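Run:
```python
from h import *
s=env.read_state()
p=viewer.get_image('wrist')
def W(u,v,z): return w_z(p,s,u/3+220-.33,v/3+65-.33,z)
Z=lambda l,z:[W(*x,z)[:2] for x in l]
H=Z([(52,72),(322,70),(67,514),(314,513)],45); C=Z([(32,38),(342,36),(50,543),(325,541)],45)
S=Z([(188,209),(188,376)],30); pin=W(188,341,36.5)[:2]
B=Z([(119,514),(266,514)],30)
for n,P in [('H',H),('C',C),]:
    P=np.array(P); c=P.mean(0); a=(P[0]+P[1]-P[2]-P[3])/2; l=(P[0]+P[2]-P[1]-P[3])/2
    print(n,c,'yaw',np.degrees(np.arctan2(a[1],a[0])),np.degrees(np.arctan2(l[1],l[0]))-90,np.hypot(*a),np.hypot(*l))
    ps=np.degrees(np.arctan2(a[1],a[0]))
S=np.array(S); a=S[0]-S[1]; print('S',S.mean(0),np.degrees(np.arctan2(a[1],a[0])),np.hypot(*a))
c0=np.array(S.mean(0)); y=np.radians(ps); e=np.array([np.cos(y),np.sin(y)]); f=np.array([-e[1],e[0]])
for nm,P in [('pin',pin),('Hc',np.mean(H,0)),('Cc',np.mean(C,0)),('B0',B[0]),('B1',B[1])]: print(nm,(P-c0)@e,(P-c0)@f, P)
delta([530,200,230],-76)
```

```text
H [ 504.1942474  -154.06106272] yaw 22.529430189584605 22.442693422151805 157.06289771308963 90.21411883144063
C [ 504.25157669 -153.40052901] yaw 22.114674627135127 22.520474704662973 180.43977956203392 102.67948483586014
S [ 503.73609605 -153.90747886] 22.07147003946333 60.62486841443566
pin -16.02673452693104 -0.04095863098302446 [ 488.9038318  -159.97887364]
Hc 0.36662776506952965 -0.31476140925972435 [ 504.1942474  -154.06106272]
Cc 0.6684050193840748 0.2755960401730901 [ 504.25157669 -153.40052901]
B0 -84.18207700782129 26.4109832317344 [ 415.80438595 -161.13080798]
B1 -84.13356775451989 -29.60762900313417 [ 436.93818029 -213.00999462]
t 2.1 pos [ 480.6 -168.1  231.6] jaw -67.89 F [-0.3  0.1 -0.1] op 1.002 tool down [ 3.0e-04 -1.2e-03 -1.0e+00]
shift [   1.2 -322.5 -184.3] turn 8.11
```

Run:
```python
from h import *
delta([505,225,230],-76)
```

```text
t 2.1 pos [ 480.6 -168.1  231.6] jaw -67.89 F [-0.3  0.1 -0.1] op 1.002 tool down [ 3.0e-04 -1.2e-03 -1.0e+00]
shift [   1.1 -355.  -170.5] turn 8.11
```

>>> {"fn": "arm_command", "kwargs": {"targets": [[[0, -18, -9, 1], [0, -53, -25, 2], [0, -88, -42, 3], [0, -123, -59, 4], [0, -158, -76, 5], [0, -193, -93, 6], [0, -228, -110, 7], [0, -263, -126, 8], [0, -298, -143, 8], [0, -333, -160, 8]]]}}

```text
t: 2.93
eef_pos: [504.0, 200.5, 231.3]
eef_rot: [0.702, 0.085, -0.702, 0.087]
contact_force: [0.3, 0.3, 0.5]
opening: 0.998
```

>>> {"fn": "arm_command", "kwargs": {"targets": [[[0, -30, -10, 0], [0, -38, -10, 0], [0, -38, -10, 0], [0, -38, -10, 0]]]}}

```text
t: 3.27
eef_pos: [504.6, 238.3, 230.8]
eef_rot: [-0.702, -0.085, 0.702, -0.087]
contact_force: [0.3, -0.4, 0.1]
opening: 1.002
```

Run:
```python
from h import *
delta([505,225,230],-76)
s=env.read_state()
p=viewer.get_image('wrist'); save(p,'w2.png')
print([x['rect'] for x in nets.look_for(p,'plate')])
a=p['image'][40:300,160:400,::-1]; cv2.imwrite('pics/w2z.png',cv2.resize(a,None,fx=2.3,fy=2.3,interpolation=cv2.INTER_CUBIC))
```

```text
t 3.27 pos [504.6 238.3 230.8] jaw -76.08 F [ 0.3 -0.4  0.1] op 1.002 tool down [ 0.     -0.0033 -1.    ]
shift [ 0.9 12.9  2.8] turn -0.08
[[266.2, 252.1, 71.8, 84.5]]
```

View pics/w2z.png

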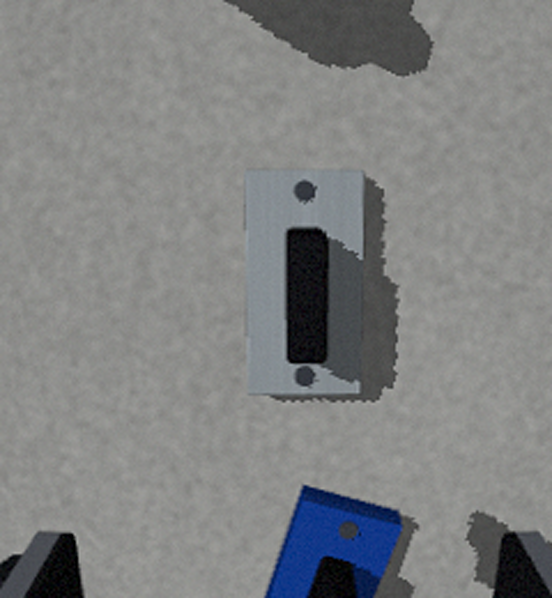

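Run:
```python
from h import *
s=env.read_state()
p=viewer.get_image('wrist')
def W(u,v,z): return w_z(p,s,(u+.5)/2.3+160-.5,(v+.5)/2.3+40-.5,z)[:2]
for n,z,q in [('scr',20,[(305,190),(305,376)]),('cor',20,[(246,169),(363,170),(361,391),(249,391)]),('bar',64,[(287,228),(327,228),(327,363),(287,363)])]:
    P=np.array([W(*x,z) for x in q]); print(n,P.mean(0))
    a=P[0]-P[-1]; print(np.degrees(np.arctan2(a[1],a[0])),np.hypot(*a))
    if len(q)>2:
        a=P[1]-P[2]; l=P[0]-P[1]; print(np.degrees(np.arctan2(a[1],a[0])),np.hypot(*a),np.hypot(*l),np.degrees(np.arctan2(l[1],l[0]))-90)
```

```text
scr [529.32524972 236.49997777]
14.075997244550237 90.77673798034658
cor [530.39961412 236.81840719]
13.961326347857735 108.54587451445813
14.432020840546954 108.34366402435133 54.76944590600288 13.578817597754878
bar [530.92482232 237.13680563]
13.797923493573776 57.863915489239105
14.447104660977553 57.922763952564615 16.541840169926516 14.032517667069058
```

Run:
```python
from h import *
delta([530.3,236.8,28],-75.95)
```

```text
t 3.42 pos [504.7 237.7 231. ] jaw -76.19 F [ 0.5 -0.8  0.3] op 1.002 tool down [ 3.0e-04 -2.7e-03 -1.0e+00]
shift [203.1   6.5 -24.7] turn -0.24
```

>>> {"fn": "arm_command", "kwargs": {"targets": [[[10, 6.5, -12, -0.2], [35, 6.5, -24.5, -0.2], [70, 6.5, -24.5, -0.2], [105, 6.5, -24.5, -0.2], [135, 6.5, -24.5, -0.2], [155, 6.5, -24.5, -0.2], [160, 6.5, -24.5, -0.2], [160, 6.5, -24.5, -0.2]]]}}

```text
t: 4.08
eef_pos: [528.7, 234.9, 69.2]
eef_rot: [-0.7, -0.084, 0.703, -0.087]
contact_force: [0.9, 0.1, -0.2]
opening: 1.005
```

Run:
```python
from h import *
delta([530.3,236.8,28],-75.95)
s=env.read_state()
p=viewer.get_image('wrist'); save(p,'w3.png')
```

```text
t 4.08 pos [528.7 234.9  69.2] jaw -76.09 F [ 0.9  0.1 -0.2] op 1.005 tool down [-0.0039 -0.0044 -1.    ]
shift [41.2 -1.6 -2.2] turn -0.14
```

View pics/w3.png

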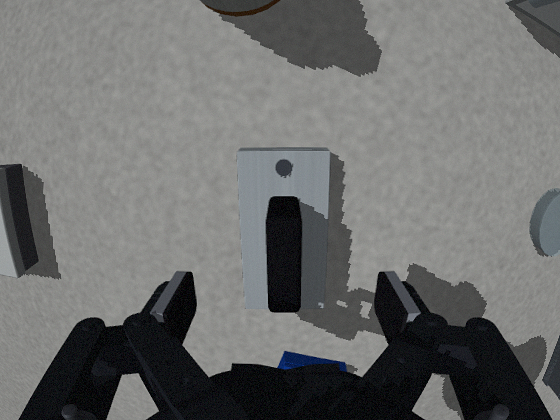

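>>> {"fn": "arm_command", "kwargs": {"targets": [[[12, -1.5, -2, 0], [28, -1.5, -2, 0], [38, -1.5, -2, 0], [41, -1.5, -2, 0], [41, -1.5, -2, 0]]]}}

```text
t: 4.55
eef_pos: [531.5, 237.4, 29.6]
eef_rot: [-0.701, -0.085, 0.702, -0.087]
contact_force: [0.9, 0.1, -0.3]
opening: 1.0
```

>>> {"fn": "arm_command", "kwargs": {"targets": [[[0, 0, 0, 0], [0, 0, 0, 0], [0, 0, 0, 0], [0, 0, 0, 0], [0, 0, 0, 0], [0, 0, 0, 0], [0, 0, 0, 0], [0, 0, 0, 0], [0, 0, 0, 0], [0, 0, 0, 0]]], "jaw": 0}}

```text
t: 5.38
eef_pos: [531.8, 237.4, 30.1]
eef_rot: [-0.701, -0.085, 0.702, -0.087]
contact_force: [-0.1, -0.9, 5.5]
opening: 0.201
```

Run:
```python
from h import *
delta([530.3,236.8,28],-75.95)
s=env.read_state()
p=viewer.get_image('wrist'); save(p,'w4.png')
```

```text
t 5.38 pos [531.8 237.4  30.1] jaw -76.08 F [-0.1 -0.9  5.5] op 0.201 tool down [-7.0e-04 -3.3e-03 -1.0e+00]
shift [2.1 0.2 1.6] turn -0.13
```

View pics/w4.png

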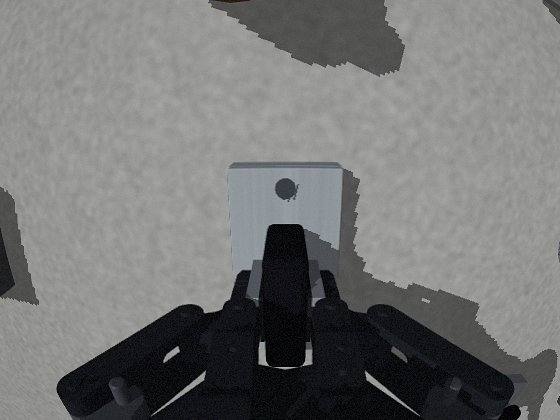

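>>> {"fn": "arm_command", "kwargs": {"targets": [[[-5, 0, 0, 0], [-20, 0, 0, 0], [-40, 0, 0, 0], [-60, 0, 0, 0], [-75, 0, 0, 0], [-80, 0, 0, 0], [-80, 0, 0, 0], [-80, 0, 0, 0]]]}}

```text
t: 6.1
eef_pos: [530.9, 237.5, 109.0]
eef_rot: [-0.701, -0.084, 0.703, -0.087]
contact_force: [-0.6, -0.7, -3.4]
opening: 0.202
```

Run:
```python
from h import *
s=env.read_state()
p=viewer.get_image('wrist'); save(p,'w5.png')
c,sn=np.cos(np.radians(22.4)),np.sin(np.radians(22.4))
delta([504-12*c,-154-12*sn,125],-67.6)
```

```text
t 6.15 pos [530.5 237.2 108.4] jaw -76.07 F [-0.8 -0.2 -4.2] op 0.199 tool down [-0.0036 -0.0043 -1.    ]
shift [-14.7 375.2 131.8] turn -8.47
```

View pics/w5.png

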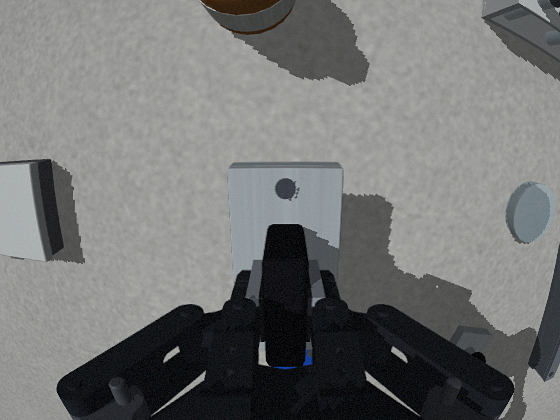

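Run:
```python
from h import *
s=env.read_state()
p=viewer.get_image('wrist')
Rm=R.from_quat(s['eef_rot']).as_matrix()
for u,v,exp,h in [(285,188,45.4,10.1),(286,168,55,10.1),(285,224,28,-34)]:
    X=w_z(p,s,u,v,s['eef_pos'][2]-h); d=Rm.T@(X-s['eef_pos']); print(np.round(d,1), 'centre fwd offset',-d[2]-exp)
```

```text
[  9.9  -1.5 -42.3] centre fwd offset -3.0963690151947247
[  9.9  -1.  -52.2] centre fwd offset -2.8460688318431977
[-34.2  -1.5 -39.3] centre fwd offset 11.250608492367483
```

Run:
```python
from h import *
delta([497.5,-156.7,110],-67.6)
```

```text
t 6.2 pos [530.3 237.2 108.2] jaw -76.07 F [-0.1 -0.3 -3.8] op 0.2 tool down [-0.0042 -0.0046 -1.    ]
shift [1.000e-01 3.744e+02 1.266e+02] turn -8.47
```

>>> {"fn": "arm_command", "kwargs": {"targets": [[[0, 10, 3, -1], [0, 32, 11, -2], [0, 60, 20, -3], [0, 92, 31, -4], [0, 126, 42, -5], [0, 160, 54, -6], [0, 194, 65, -7], [0, 228, 77, -8], [0, 262, 88, -8.4], [0, 296, 100, -8.4]]]}}

```text
t: 7.03
eef_pos: [503.1, -75.5, 108.4]
eef_rot: [-0.691, -0.136, 0.696, -0.138]
contact_force: [0.7, 0.2, -2.9]
opening: 0.202
```

Run:
```python
from h import *
delta([497.5,-156.7,110],-67.6)
```

```text
t 7.03 pos [503.1 -75.5 108.4] jaw -67.65 F [ 0.7  0.2 -2.9] op 0.202 tool down [-0.0063 -0.0039 -1.    ]
shift [-1.2 72.9 36.1] turn -0.05
```

>>> {"fn": "arm_command", "kwargs": {"targets": [[[0, 28, 14, 0], [0, 50, 25, 0], [0, 65, 32, 0], [0, 72, 36, 0], [0, 73, 36, 0], [0, 73, 36, 0], [0, 73, 36, 0], [0, 73, 36, 0], [0, 73, 36, 0]]]}}

```text
t: 7.78
eef_pos: [497.6, -155.5, 108.6]
eef_rot: [-0.691, -0.137, 0.696, -0.138]
contact_force: [0.5, -0.1, -3.0]
opening: 0.203
```

Run:
```python
from h import *
delta([497.5,-156.7,72],-67.6)
p=viewer.get_image('wrist'); save(p,'w6.png')
p=viewer.get_image('top'); save(p,'t6.png')
a=p['image'][190:300,290:400,::-1]; cv2.imwrite('pics/t6z.png',cv2.resize(a,None,fx=5,fy=5,interpolation=cv2.INTER_CUBIC))
```

```text
t 7.78 pos [ 497.6 -155.5  108.6] jaw -67.56 F [ 0.5 -0.1 -3. ] op 0.203 tool down [-0.0067 -0.0035 -1.    ]
shift [36.6  1.   0.2] turn 0.04
```

View pics/w6.png

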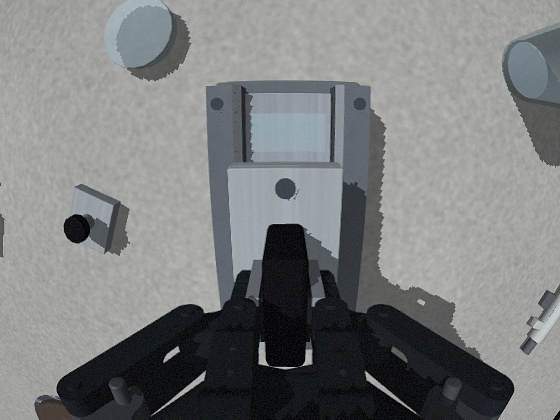

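View pics/t6z.png

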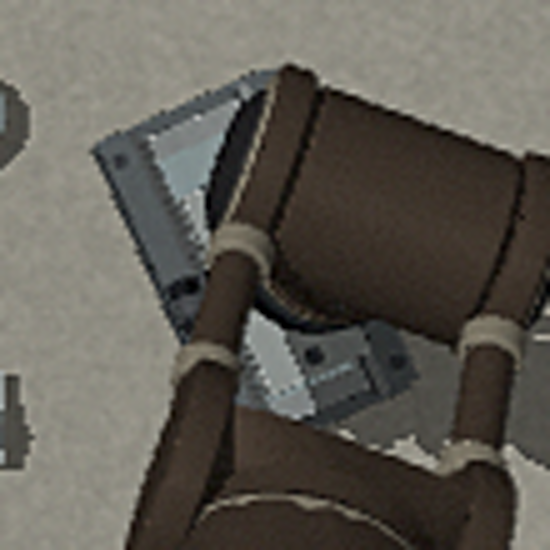

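Run:
```python
from h import *
s=env.read_state()
p=viewer.get_image('wrist')
Rm=R.from_quat(s['eef_rot']).as_matrix()
def L(u,v,z):
    X=w_z(p,s,u,v,z); return np.round(Rm.T@(X-s['eef_pos']),1)
a,b=L(217,104,45),L(360,103,45); print('scr',a,b,(a+b)/2)
a,b=L(246,163,30),L(331,163,30); print('bed',a,b,(a+b)/2)
a,b=L(229,168,98.5),L(342,168,98.5); print('plate',a,b,(a+b)/2)
print('plate screw',L(285,188,98.5))
```

```text
scr [ 63.1 -44.6 -85.6] [ 63.2  46.2 -86.5] [ 63.15   0.8  -86.05]
bed [ 78.4 -28.5 -44.7] [ 78.5  30.4 -44.7] [ 78.45   0.95 -44.7 ]
plate [  9.9 -28.5 -52.6] [  9.9  26.1 -52.6] [  9.9  -1.2 -52.6]
plate screw [ 10.   -1.4 -42.5]
```

>>> {"fn": "arm_command", "kwargs": {"targets": [[[5, 1.8, 0, 0], [14, 1.8, 0, 0], [22, 1.8, 0, 0], [28, 1.8, 0, 0], [31, 1.8, 0, 0], [33, 1.8, 0, 0], [33, 1.8, 0, 0], [33, 1.8, 0, 0]]]}}

```text
t: 8.6
eef_pos: [498.2, -157.9, 75.7]
eef_rot: [-0.691, -0.136, 0.696, -0.138]
contact_force: [-0.2, 0.3, -2.8]
opening: 0.202
```

Run:
```python
from h import *
delta([497.5,-156.7,72],-67.6)
p=viewer.get_image('wrist'); save(p,'w7.png')
a=p['image'][80:340,190:400,::-1]; cv2.imwrite('pics/w7z.png',cv2.resize(a,None,fx=2.3,fy=2.3,interpolation=cv2.INTER_CUBIC))
```

```text
t 8.6 pos [ 498.2 -157.9   75.7] jaw -67.6 F [-0.2  0.3 -2.8] op 0.202 tool down [-0.0063 -0.0038 -1.    ]
shift [ 3.7 -1.4  0.2] turn 0.0
```

View pics/w7z.png

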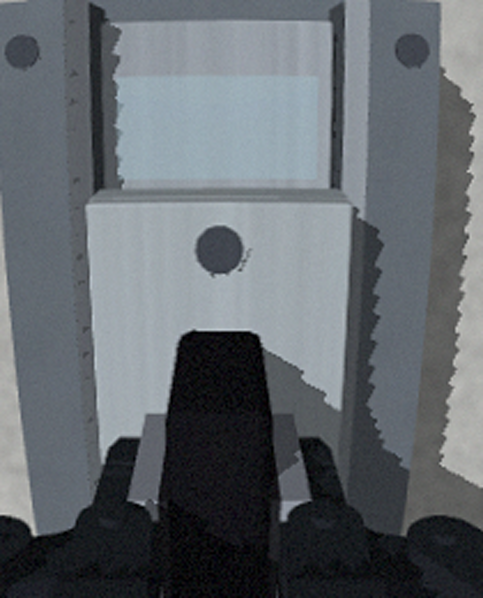

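>>> {"fn": "arm_command", "kwargs": {"targets": [[[2, 0, 0, 0], [4, 0, 0, 0], [6, 0, 0, 0], [7, 0, 0, 0], [8, 0, 0, 0], [8, 0, 0, 0], [8, 0, 0, 0]]]}}

```text
t: 9.23
eef_pos: [498.4, -158.0, 67.9]
eef_rot: [-0.691, -0.136, 0.696, -0.138]
contact_force: [-0.5, -0.5, -3.3]
opening: 0.203
```

>>> {"fn": "arm_command", "kwargs": {"targets": [[[0.5, 0, 0, 0], [1, 0, 0, 0], [1.5, 0, 0, 0], [2, 0, 0, 0], [2, 0, 0, 0], [2, 0, 0, 0]]]}}

```text
t: 9.73
eef_pos: [498.6, -158.1, 66.6]
eef_rot: [-0.691, -0.136, 0.696, -0.138]
contact_force: [-1.3, 0.4, 3.7]
opening: 0.199
```

>>> {"fn": "arm_command", "kwargs": {"targets": [[[0.7, 0, 0.5, 0], [0.7, 0, 1, 0], [0.7, 0, 1.5, 0], [0.7, 0, 2, 0], [0.7, 0, 2.5, 0], [0.7, 0, 3, 0], [0.7, 0, 3.5, 0], [0.7, 0, 3.5, 0]]]}}

```text
t: 10.4
eef_pos: [497.1, -159.8, 66.6]
eef_rot: [-0.693, -0.136, 0.695, -0.139]
contact_force: [3.3, 2.6, 3.0]
opening: 0.203
```

>>> {"fn": "arm_command", "kwargs": {"targets": [[[0.6, -0.3, 1, 0], [0.6, -0.3, 1.5, 0], [0.6, -0.3, 2, 0], [0.6, -0.3, 2.5, 0], [0.6, -0.3, 3, 0], [0.6, -0.3, 3, 0]]]}}

```text
t: 10.9
eef_pos: [491.9, -160.8, 64.6]
eef_rot: [-0.691, -0.136, 0.696, -0.139]
contact_force: [0.2, 0.9, -3.7]
opening: 0.205
```

Run:
```python
from h import *
delta([488.9,-160,60],-67.6)
p=viewer.get_image('wrist'); save(p,'w8.png')
a=p['image'][80:340,190:400,::-1]; cv2.imwrite('pics/w8z.png',cv2.resize(a,None,fx=2.3,fy=2.3,interpolation=cv2.INTER_CUBIC))
```

```text
t 10.9 pos [ 491.9 -160.8   64.6] jaw -67.53 F [ 0.2  0.9 -3.7] op 0.205 tool down [-0.0062 -0.0053 -1.    ]
shift [ 4.6 -1.9  2.5] turn 0.07
```

View pics/w8z.png

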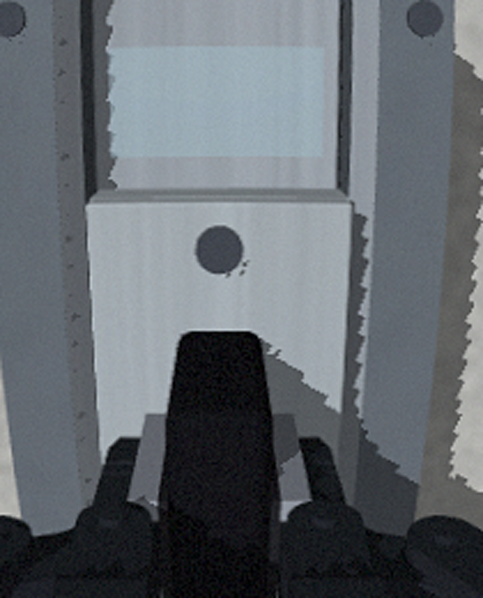

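>>> {"fn": "arm_command", "kwargs": {"targets": [[[0.7, 0, 0, 0], [1.4, 0, 0, 0], [2.1, 0, 0, 0], [2.8, 0, 0, 0], [3.5, 0, 0, 0], [3.5, 0, 0, 0], [3.5, 0, 0, 0]]]}}

```text
t: 11.53
eef_pos: [491.5, -160.6, 60.7]
eef_rot: [-0.691, -0.136, 0.696, -0.139]
contact_force: [0.3, -0.5, -3.6]
opening: 0.199
```

>>> {"fn": "arm_command", "kwargs": {"targets": [[[0.4, 0, 0, 0], [0.8, 0, 0, 0], [1.2, 0, 0, 0], [1.2, 0, 0, 0], [1.2, 0, 0, 0], [1.2, 0, 0, 0]]]}}

```text
t: 12.03
eef_pos: [491.7, -160.8, 60.1]
eef_rot: [-0.691, -0.136, 0.696, -0.139]
contact_force: [-2.7, 0.5, 3.8]
opening: 0.203
```

>>> {"fn": "arm_command", "kwargs": {"targets": [[[0.7, 0, 0, 0], [1.2, 0, 0, 0], [1.7, 0, 0, 0], [2.2, 0, 0, 0], [2.7, 0, 0, 0], [3.2, 0, 0, 0], [3.2, 0, 0, 0], [3.2, 0, 0, 0]]]}}

```text
t: 12.7
eef_pos: [491.7, -160.9, 57.4]
eef_rot: [-0.691, -0.136, 0.696, -0.139]
contact_force: [-4.1, -1.0, 7.8]
opening: 0.202
```

>>> {"fn": "arm_command", "kwargs": {"targets": [[[1, 0, 0, 0], [1.5, 0, 0, 0], [2, 0, 0, 0], [2.5, 0, 0, 0], [3, 0, 0, 0], [3.5, 0, 0, 0], [3.5, 0, 0, 0], [3.5, 0, 0, 0]]]}}

```text
t: 13.37
eef_pos: [491.7, -161.0, 55.1]
eef_rot: [-0.691, -0.137, 0.696, -0.139]
contact_force: [-5.1, 0.2, 11.2]
opening: 0.2
```

>>> {"fn": "arm_command", "kwargs": {"targets": [[[1.4, 0, 0, 0], [1.7, 0, 0, 0], [2, 0, 0, 0], [2.2, 0, 0, 0], [2.2, 0, 0, 0], [2.2, 0, 0, 0], [2.2, 0, 0, 0], [2.2, 0, 0, 0]]]}}

```text
t: 14.03
eef_pos: [491.6, -161.0, 55.0]
eef_rot: [-0.69, -0.137, 0.697, -0.139]
contact_force: [-7.5, 1.6, 18.6]
opening: 0.2
```

Run:
```python
from h import *
s=env.read_state()
p=viewer.get_image('wrist'); save(p,'w9.png')
a=p['image'][60:340,190:400,::-1]; cv2.imwrite('pics/w9z.png',cv2.resize(a,None,fx=2.1,fy=2.1,interpolation=cv2.INTER_CUBIC))
p=viewer.get_image('side'); save(p,'s9.png')
a=p['image'][150:260,250:400,::-1]; cv2.imwrite('pics/s9z.png',cv2.resize(a,None,fx=5,fy=5,interpolation=cv2.INTER_CUBIC))
delta([491,-160,55],-67.6)
```

```text
t 14.13 pos [ 491.6 -161.    54.9] jaw -67.54 F [-8.3  1.8 18.2] op 0.201 tool down [-0.0083 -0.0045 -1.    ]
shift [-0.1 -1.2  0.2] turn 0.06
```

View pics/w9z.png

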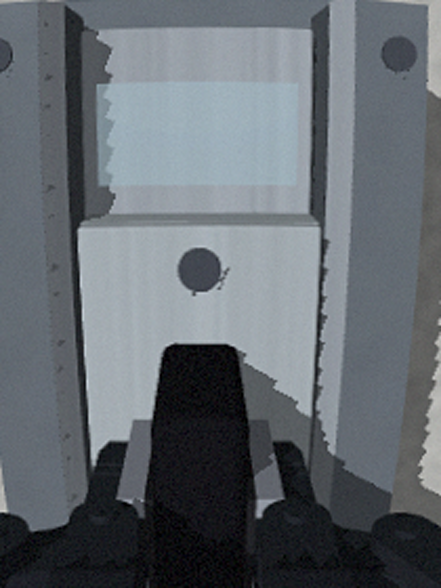

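View pics/s9z.png

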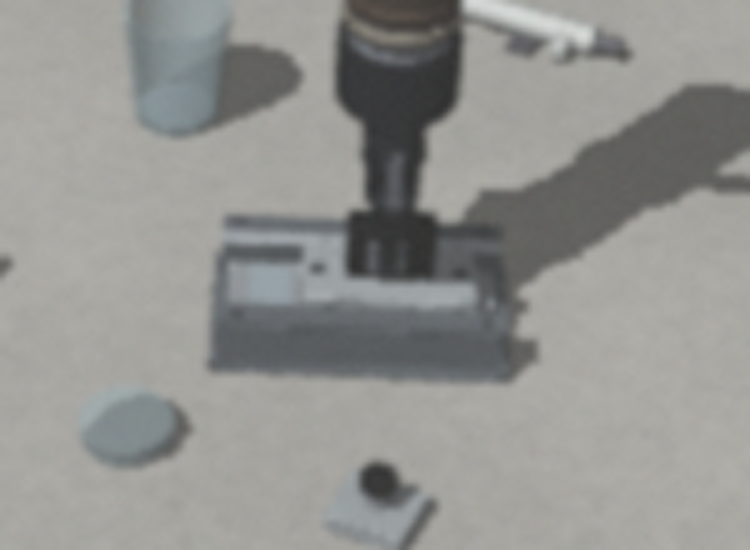

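Run:
```python
from h import *
print(env.job_done())
delta([491,-160,55],-67.6)
```

```text
the job is handed in; nothing more can be done
None
the job is handed in; nothing more can be done
```

The grey press plate is seated over the pin and pressed with the bed at its stop. I handed the job in at about 14 s, still gripping it; no verdict is reported.

- **Pick and placing:** I gripped the plate by its bar and lifted it upright. I set it between the rails about 6 mm past the pin, which showed in the wrist view about 16 mm on the robot side of the middle.
- **Sliding onto the pin:** The plate touched the pin's top with its underside about 36.5 mm above the bench. I slid it about 7 mm towards the robot. It then went down freely until it met the raised bed at about 30 mm, so it is over the pin.
- **Pressing:** From there it went down another 5.1 mm and stopped. The push then rose from 11 to 18 N with no further travel, so the bed is at its stop.
- **Last checks:** The tool was tilted about 0.01 rad, and the bar was still gripped at 17 mm opening. The wrist view shows the plate square between the rails, and the dish and short plate look undisturbed in the last pictures. I did not check every other item again.
- **Disagreements:** My estimates of where the plate's centre sits along the tool differed by 1 to 1.5 mm. The last reading also shows about 8 N of sideways force along the rails. Neither affected the fit.

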